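Put the sharpening kit back in its tray

TASK

Put the sharpening kit away in its tray: lay the diamond plate flat, grit side up, in the long bay, one end tucked under the blue lip so that it pushes the red sprung stop back and the other end drops down inside the end wall, and lay the brush flat in the cross compartment with its bristles in the wide end. Leave the spanner in it and everything else where it is.

Things in the scene. Friction and masses are not known exactly. Their poses are not given: they have to be found in the camera images.
- tray: fixed black kit tray, grey rim, 310 (x) x 242 (y) mm, base 5 mm thick, rim 12 mm high; origin at the centre of its underside, on the bench. Its x points away from the robot (yaw within 0.2). Holds the long aluminium plate bay (along tray x), the grey cross compartment for the brush (along tray y, at the far end) and a spanner 112 mm to the +y side of the plate bay.
- plate_bay (a point): nominal centre of the plate bay, on its floor 14 mm above the bench; axes as the tray's. The bay is an insert fixed firmly, but up to 7 mm either way along tray x from here: this shift is NOT measured (not in the other bay points either), find it by touch or camera. The seated plate lies between red stop and end wall, its centre 5 mm over the floor at the bay's true centre.
- bay_lip (a point): nominal edge of the blue lip at the bay's near end, on its underside, 20 mm over the floor, 68 mm towards tray -x from the bay's centre. The lip is 6 mm thick and covers the red stop from here to 34 mm further -x, so the plate goes in tilted, near end down (15 to 20 degrees), and is pushed about 8 mm past its seated place before the far end is lowered.
- bay_wall (a point): nominal middle of the end wall's inner face at the bay's far end, on the floor, 75 mm to tray +x of the bay's centre; wall 14 mm high. Side cheeks 48 mm apart stand only from -102 to -46 mm of the bay's centre (20 mm high) and from +53 to +79 mm (12 mm); between, the floor is a strip 34 mm wide with room for fingers beside it, the tray base 9 mm lower.
- stop (a joint): how far the red sprung stop is pushed back (towards tray -x) from its rest, m: 0 free (face 71 mm to -x of the bay's true centre), 0.004 with the plate seated, 0.018 hard at its end. Needs 3 N to start and 0.5 N per mm more.
- plate_mid (a point): centre of the loose diamond plate, 150 (x) x 42 (y) x 10 (z) mm, 0.15 to 0.31 kg, blue plastic below, dotted steel grit on top (+z); both ends alike. It starts on the rest, sloping 35 degrees along its length, low (-x) end nearest the robot.
- plate: the same diamond plate; origin 5 mm below its centre (middle of its underside), same axes.
- rest: fixed wooden draining rest, foot 150 x 80 x 8 mm, origin at the centre of its underside; uphill is +x, away from the robot. Its deck is a strip only 24 mm wide at 35 degrees; the plate lies on it, the middle of its underside 62 mm over the bench, overhanging by 9 mm at each long side; a ledge 8 mm high holds its low end.
- brush_mid (a point): centre of the loose paint brush, 7.5 mm over what it lies on. 218 mm long along y, 15 mm thick, about 0.08 kg: bristles 54 mm wide from y = -109 to -53 mm, metal ferrule 50 mm wide from -54 to -18 mm, wooden handle at most 20 mm wide (its middle at x = +1 mm) from -18 to +109. Starts flat on the bench, bristles roughly away from the robot.
- brush: the same brush; origin 7.5 mm below its centre, same axes.
- bristle_end (a point): point on the brush near the tip of the bristles, at y = -105 mm in its axes.
- brush_bay (a point): centre of the cross compartment on its floor, 14 mm above the bench; axes as the tray's. The brush belongs here with its axes along the tray's (bristles to tray -y), its centre 7.5 mm over this point. End walls at y = -112 and +112 mm, 15 mm high over the floor. Floor strip 34 mm wide under the head, 14 mm under the handle; tray base 9 mm lower.
- brush_bay_handle (a point): the handle end of the cross compartment, on its floor, 94 mm to tray +y of its centre. Side walls stand 28 mm apart around the handle end (74 to 112 mm from the centre) and 60 mm apart around the bristles (61 to 112 mm to the -y side), 15 mm high over the floor; open between them.
- spanner: bystander: steel combination spanner, 175 mm, lying in the tray along tray x beside the plate bay; to stay there.
- ball_bearing: bystander: steel ball bearing, 52 mm across, 15 mm high, on the bench at the right near the front edge.
- lamp_shade (a point): centre of the blue bench lamp's fixed shade, about 100 mm wide and 90 mm high, on its arm above the back of the bench: wrists can hit it, so pass between it and the robot when going from side to side.
- tin: bystander: round tin 75 mm across, 58 mm high, at the left behind the tray.

How it is judged:
By the outcome, as a careful person would: the job done as asked, in the order asked, and still so for the second after the job is handed in, with the robot touching nothing.
It also fails if it takes over 62 s, if anything falls off the work surface, if the arm or the gripper's body presses on something with over 40 N, if the wrist force passes 120 N, or if a joint passes its speed limit or range.

ROBOT

A 6-joint arm with a two-finger parallel gripper is mounted at the origin on a cart in front of the work surface, level with it; the furniture and walls round the work are solid. World frame = base frame: x ahead of the robot, y to its left, z up, the work surface at z = 0. Lengths are in m, angles in rad, forces in N, time in s.
With the tool pointing down it reaches from about 0.3 to 0.775 m from the base axis. Payload 14.6 kg.
Tool frame: the origin (TCP) lies midway between the tips of the shut fingers; the grasp point (between the pads) lies 19 mm behind it; z points along the fingers, y is the line along which they close (so a half turn about z gives the same grasp; the last joint's range is limited). The gripper opens to 94 mm and grips with 3 to 60 N. Pads are 16 mm wide; open, the fingers measure 119 mm over their backs; the gripper's body (75 mm by 177 mm) begins 78 mm behind the grasp point.
Start: joints at [-1.413, 0.3, 1.521, -0, 1.321, -0.067], TCP at [0.123, -0.536, 0.205] pointing down, gripper open.
Joint ranges: [-3.03, 3.03], [-0.79, 2.21], [0.23, 2.52], [-1.04, 4.18], [0, 3.07], [-2.55, 2.55]. Speed limits (rad/s): [2.22, 2.22, 2.57, 3.14, 3.14, 3.14].

INTERFACE

Orientations are given as [roll, pitch, yaw] about the fixed x, y, z axes, in that order (R = Rz(yaw) Ry(pitch) Rx(roll)).
In Python, from station import telemetry, optics, ctrl gives the robot as it stands.
- The arm moves only by the tool carry_out, never from a script. Its argument "plan" is a list that holds one entry, the list of rows, each a list of 7 numbers: the shift along the tool's x, y, z in mm, then the turn, a rotation vector about the tool's x, y, z in rad, then the finger opening in mm, from 0 to 94. A call has 1 to 20 rows; each row shifts and turns the commanded pose from where the row before left it, along the tool's axes as they then stand; what a row does not reach is not made up. A row lasts 1/12 s, in which the tool goes at most 41.7 mm and 7.16 degrees, less where a joint would pass 70% of its speed; a pose out of reach is approached as far as the arm can. A call with a gripper value outside its range is refused whole. The fingers move at their own pace and stop on an object; "squeeze" is the grip in N (left out, the last holds). Time passes only in rows, so rows that do not move let the fingers close. It gives the time, the measured TCP pose, the force, the opening and the grip force at its end, in the units of the state.
- telemetry.get_obs(): the state, without advancing time (a new reading comes with each control period).
- optics.camera(name): name is "scene" or "top"; returns a dict with "pixels" (480x640x3 uint8, red, green, blue), "intrinsics" (3x3 intrinsics, pixels), "dist_coeffs" ([k1, k2, p1, p2, k3] as OpenCV has them; the pictures are not rectified), "origin" and "rotation" of the camera in the world. Camera axes: x right, y down, z forward; pixel columns grow to the right and rows downward; lengths in m; the calibration is good to about 2 mm. A picture is of the moment at which its call begins. There is no depth.
- ctrl.hand_in(): hands the job in; it is judged then, once.
The state is a dict: "time_s": time; "qpos": joint angles; "joint_vel": joint speeds; "tau": joint torques, N m; "ee_pos": TCP position; "eef_rot": TCP orientation; "force": force on the tool from outside, world axes, zero at the start; "moment": the same for the moment, N m; "grip_width": finger opening in m; "grip_force": force on a finger pad.
Only numpy, scipy, OpenCV 4.12 (cv2) and the standard library are available. Lean on these libraries where they do the work, as an engineer would, in place of code of your own. Each camera call takes 0.05 s, during which the arm holds its last target. There are 200 camera calls.

## Working session

There is one attempt and no reset: what is moved stays moved. The work goes in short steps, Python scripts to look and compute and a tool call to move; the robot and the scene stay as the last step left them, time stands still between calls to the robot, and variables do not carry over. Pictures are saved under pics/ and viewed, at most 10 in all, crops included, and the job is handed in when it is done.

Besides the shell and the picture viewer there is one more tool, called after "Request:" as name(argument=value, ...) on one line, values as JSON. carry_out: Moves the arm, as the interface text tells. Its arguments: {"type":"object","properties":{"plan":{"type":"array","items":{"type":"array","items":{"type":"array","items":{"type":"number"}}}},"squeeze":{"type":"number"}},"required":["plan"]}

```bash
ls; mkdir -p pics
cat > h.py <<'E'
import numpy as np, cv2
from station import telemetry, optics, ctrl
from scipy.spatial.transform import Rotation as R
def snap(n,f=None):
    c=optics.camera(n); np.savez(f'{n}.npz',**{k:np.array(v) for k,v in c.items()})
    if f: cv2.imwrite(f'pics/{f}.png',cv2.cvtColor(np.array(c['pixels']),cv2.COLOR_RGB2BGR))
    return c
def load(n): return dict(np.load(f'{n}.npz'))
def ray(c,uv):
    p=cv2.undistortPoints(np.array(uv,float).reshape(-1,1,2),np.array(c['intrinsics']),np.array(c['dist_coeffs'])).reshape(-1,2)
    return np.c_[p,np.ones(len(p))]@np.array(c['rotation']).T
def onz(c,uv,z):
    d=ray(c,uv); o=np.array(c['origin']); return o+d*((z-o[2])/d[:,2:])
def proj(c,P):
    Rm=np.array(c['rotation']); 
    q=cv2.projectPoints(np.array(P,float).reshape(-1,1,3),cv2.Rodrigues(Rm.T)[0],-Rm.T@np.array(c['origin']),np.array(c['intrinsics']),np.array(c['dist_coeffs']))[0]
    return q.reshape(-1,2)
E
python3 - <<'E'
from h import *
np.set_printoptions(precision=3,suppress=True)
for n in('scene','top'):
    c=snap(n,n+'0'); print(n,c['origin'],c['rotation'])
print(telemetry.get_obs())
E
```

```text
pics
scene [ 0.134 -0.881  1.298] [-2.443 -0.014 -0.443]
top [ 0.047 -0.125  1.591] [-2.808 -0.006 -1.467]
{'time_s': 0.1, 'qpos': array([-1.413,  0.3  ,  1.521, -0.   ,  1.321, -0.067]), 'joint_vel': array([-0.   , -0.001, -0.001,  0.   ,  0.002,  0.001]), 'tau': array([  0.002, -53.264, -35.328,   0.071,   0.023,  -0.   ]), 'ee_pos': array([ 0.123, -0.536,  0.205]), 'eef_rot': array([-3.141, -0.   ,  0.225]), 'force': array([0.255, 0.998, 0.174]), 'moment': array([-0.038, -0.051, -0.033]), 'grip_force': 0.0, 'grip_width': 0.09387416365979268}
```

Run:
```python
s=open('h.py').read()
s=s.replace("c=optics.camera(n);","c=dict(optics.camera(n)); c['rotation']=R.from_euler('xyz',c['rotation']).as_matrix();")
open('h.py','w').write(s)
from h import *
for n in('scene','top'):
    c=snap(n); print(np.array(c['intrinsics']).round(1).tolist(), np.round(c['dist_coeffs'],3),onz(c,[[320,240]],0))
```

```text
[[541.1, 0.0, 315.2], [0.0, 541.1, 243.1], [0.0, 0.0, 1.0]] [-0.007  0.     0.     0.     0.   ] [[0.63770315 0.10143849 0.        ]]
[[620.7, 0.0, 331.0], [0.0, 620.7, 236.8], [0.0, 0.0, 1.0]] [0.046 0.    0.    0.    0.   ] [[ 0.58476889 -0.04950935  0.        ]]
```

View pics/scene0.png

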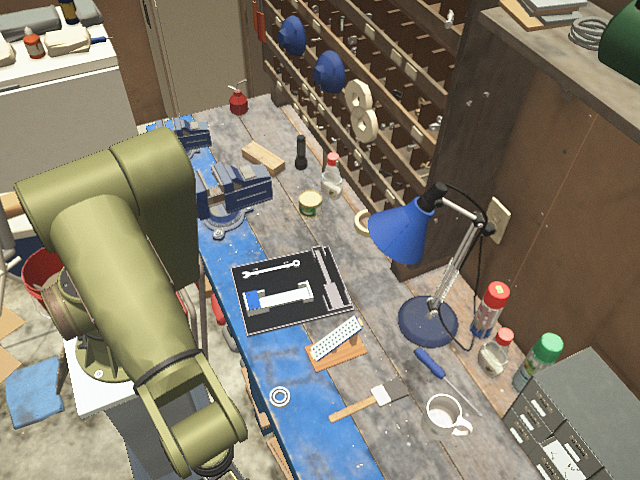

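View pics/top0.png

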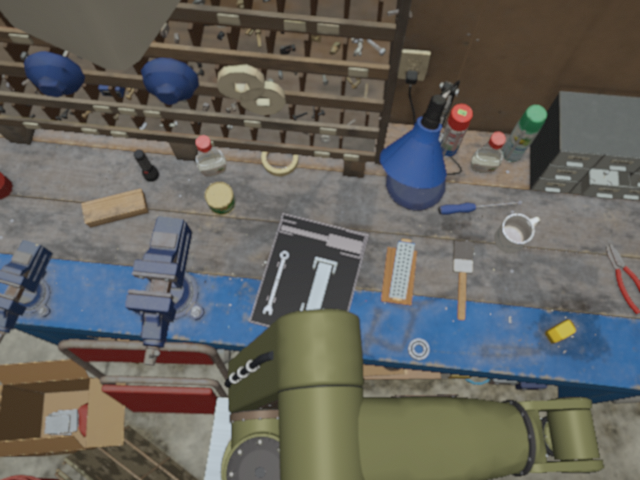

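The scene view shows the tray at (292,290), the plate on its rest at (337,340) and the brush at (370,398). In the top view the tray is at (308,270), the plate at (400,270), the brush at (462,278) and the lamp at (418,155). Next I'll enlarge crops of both.

Run:
```python
from h import *
a=load('scene')['pixels'][235:435,215:415]; b=load('top')['pixels'][205:345,240:490]
f=lambda x,k:cv2.cvtColor(cv2.resize(x,None,fx=k,fy=k,interpolation=cv2.INTER_CUBIC),cv2.COLOR_RGB2BGR)
cv2.imwrite('pics/sc.png',f(a,3)); cv2.imwrite('pics/tc.png',f(b,3.2))
```

```text
(no output)
```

View pics/sc.png

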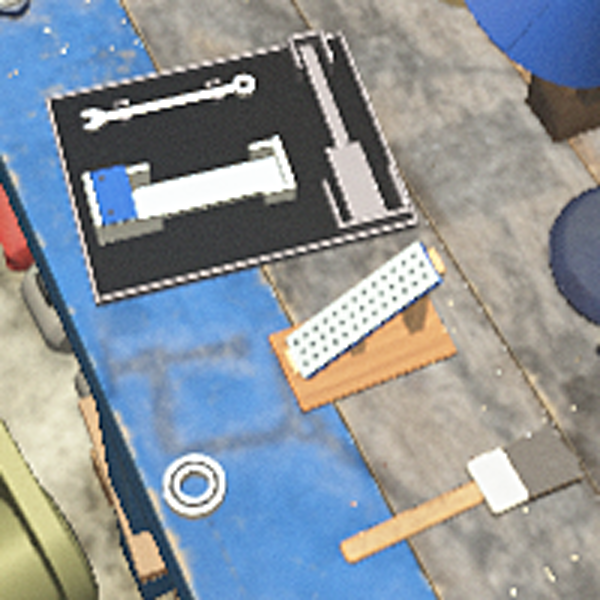

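View pics/tc.png

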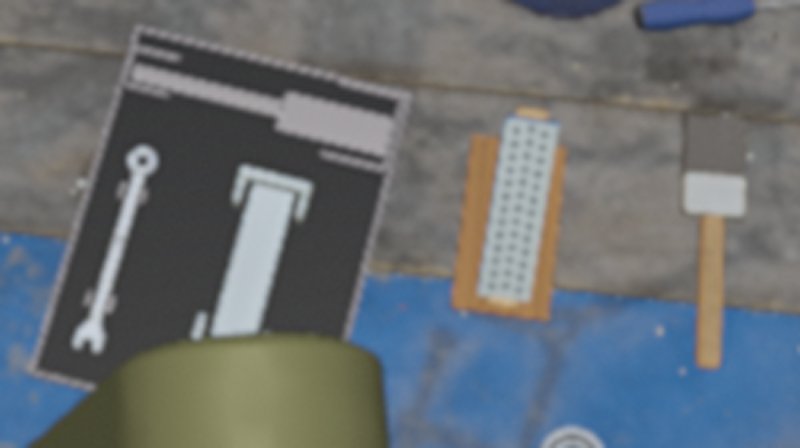

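The crops give the tray rim corners, the blue lip at scene crop (110,192), the bay end wall at about (275,165), the plate grit corners and the brush. I'll turn these picks into poses.

Run:
```python
from h import *
from scipy.optimize import least_squares
np.set_printoptions(precision=4,suppress=True)
S,T=load('scene'),load('top')
su=lambda p:np.array(p,float)/3+[214.67+0,234.67]
tu=lambda p:np.array(p,float)/3.2+[239.66,204.66]
def fit(x0,model,obs,rob=True):
    f=lambda x:np.r_[tuple((proj(c,model(x,i))-uv).ravel() for c,i,uv in obs)]
    r=least_squares(f,x0); return r.x,np.abs(r.fun).max(),r.fun.reshape(-1,2)
def planar(L,z):
    L=np.array(L,float)
    return lambda x,i:np.c_[x[0]+np.cos(x[2])*L[i,0]-np.sin(x[2])*L[i,1],x[1]+np.sin(x[2])*L[i,0]+np.cos(x[2])*L[i,1],np.full(len(i),z)]
# tray corners: NL,FL,FR,NR
L=[[-.155,.121],[.155,.121],[.155,-.121],[-.155,-.121]]
tr,e,r=fit([.55,.05,-.1],planar(L,.012),[(S,[0,1,2,3],su([[52,99],[340,34],[416,220],[98,302]])),(T,[1,2,0],tu([[137,27],[410,97],[35,373]]))])
print('tray',tr,e);print(r)
# plate triangulation
def tri(a,b):
    d1=ray(S,[a])[0];d2=ray(T,[b])[0];d1/=np.linalg.norm(d1);d2/=np.linalg.norm(d2)
    A=np.c_[d1,-d2];t=np.linalg.lstsq(A,T['origin']-S['origin'],rcond=None)[0]
    p,q=S['origin']+t[0]*d1,T['origin']+t[1]*d2;return (p+q)/2,np.linalg.norm(p-q)
sp=su([[418,243],[443,278],[308,378],[288,345]]);tp=tu([[507,117],[558,124],[530,303],[479,294]])
for a,b in zip(sp,tp):print(tri(a,b))
# model fit plate: x,y,z(center),yaw with 35deg
Lp=np.array([[.075,.021,.005],[.075,-.021,.005],[-.075,-.021,.005],[-.075,.021,.005]])
m=lambda x,i:x[:3]+R.from_euler('zy',[x[3],-np.radians(35)]).apply(Lp[i])
pl,e,r=fit([.6,-.15,.068,0],m,[(S,[0,1,2,3],sp),(T,[0,1,2,3],tp)]);print('plate',pl,e);print(r)
# brush: handle end corners mid, ferrule corners
# local brush: bristles -y. points: handle tip, ferrule 4 corners, bristle tip corners
bs=su([[346,551],[468,460],[491,512],[528,500],[505,449],[553,428],[583,479]])
print('b scene',onz(S,bs,.012)); 
bt=tu([[709,368],[684,213],[744,216],[746,174],[686,171],[686,113],[747,118]])
print('b top',onz(T,bt,.012))
# blue mask lip
for n,c in (('S',S),('T',T)):
    pass
p=onz(S,su([[85,172],[130,165],[136,220],[92,226]]),.040)
w=onz(S,su([[285,138],[297,190],[250,150]]),.028)
wt=onz(T,tu([[238,167],[312,185]]),.028)
def loc(P):
    d=P[:,:2]-tr[:2];c,s=np.cos(tr[2]),np.sin(tr[2]);return np.c_[d[:,0]*c+d[:,1]*s,-d[:,0]*s+d[:,1]*c]
print('lip local',loc(p));print('wall',loc(w));print('wallT',loc(wt))
# cross comp
print('bb',loc(onz(T,tu([[137,57],[136,92]]),.029)),loc(onz(T,tu([[285,91],[276,133],[394,114],[386,158]]),.014)))
```

```text
tray [ 0.4767 -0.0358 -0.15  ] 2.1946382096577395
[[-2.1946  0.0646]
 [ 0.7979 -0.4481]
 [ 1.564   0.9049]
 [-0.3532  0.6099]
 [-0.134  -0.3791]
 [ 0.8368 -1.0669]
 [-1.664   0.4314]]
(array([ 0.5636, -0.2506,  0.1123]), np.float64(0.001493633266975042))
(array([ 0.564 , -0.2908,  0.113 ]), np.float64(0.002658095671211796))
(array([ 0.4403, -0.287 ,  0.0274]), np.float64(0.004228620625740427))
(array([ 0.4428, -0.2462,  0.0191]), np.float64(0.0008827858769181867))
plate [ 0.5056 -0.2687  0.064  -0.0212] 1.146574373921112
[[ 0.3126 -0.4669]
 [-0.5032  0.8658]
 [-0.3284  1.1466]
 [-0.2558 -1.117 ]
 [-0.5706  0.009 ]
 [ 0.1189 -0.1683]
 [ 0.3865 -0.7734]
 [ 0.1273  0.0324]]
b scene [[ 0.4072 -0.4331  0.012 ]
 [ 0.536  -0.4059  0.012 ]
 [ 0.5308 -0.4543  0.012 ]
 [ 0.564  -0.4582  0.012 ]
 [ 0.5694 -0.4105  0.012 ]
 [ 0.6166 -0.4112  0.012 ]
 [ 0.6154 -0.4618  0.012 ]]
b top [[ 0.404  -0.4348  0.012 ]
 [ 0.5314 -0.41    0.012 ]
 [ 0.5341 -0.4592  0.012 ]
 [ 0.5705 -0.4598  0.012 ]
 [ 0.5679 -0.4102  0.012 ]
 [ 0.6189 -0.4083  0.012 ]
 [ 0.6198 -0.4592  0.012 ]]
lip local [[-0.1371  0.004 ]
 [-0.0948  0.    ]
 [-0.1033 -0.0616]
 [-0.1434 -0.0567]]
wall [[ 0.0569 -0.0023]
 [ 0.0507 -0.0634]
 [ 0.0206 -0.0065]]
wallT [[ 0.0504  0.0031]
 [ 0.0509 -0.0597]]
bb [[0.122  0.11  ]
 [0.0919 0.1022]] [[ 0.1293 -0.0164]
 [ 0.0913 -0.0185]
 [ 0.1326 -0.1101]
 [ 0.0933 -0.1127]]
```

Run:
```python
from h import *
a=load('scene')['pixels'][278:320,235:320]; b=load('top')['pixels'][214:318,248:372]
f=lambda x,s:cv2.cvtColor(cv2.resize(x,s,interpolation=cv2.INTER_CUBIC),cv2.COLOR_RGB2BGR)
A=f(a,(680,336)); cv2.imwrite('pics/bay.png',A)
cv2.imwrite('pics/trayt.png',f(b,(124*6,104*6))[:600])
S,T=load('scene'),load('top')
d1=ray(S,[[402,232]])[0];d2=ray(T,[[418,158]])[0]
t=np.linalg.lstsq(np.c_[d1,-d2],T['origin']-S['origin'],rcond=None)[0];print('lamp',S['origin']+t[0]*d1,T['origin']+t[1]*d2)
```

```text
lamp [ 0.65806995 -0.25579537  0.39925898] [ 0.65557224 -0.25556979  0.39796091]
```

View pics/bay.png

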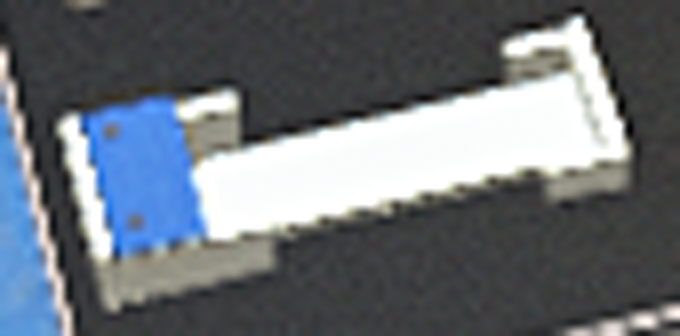

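View pics/trayt.png

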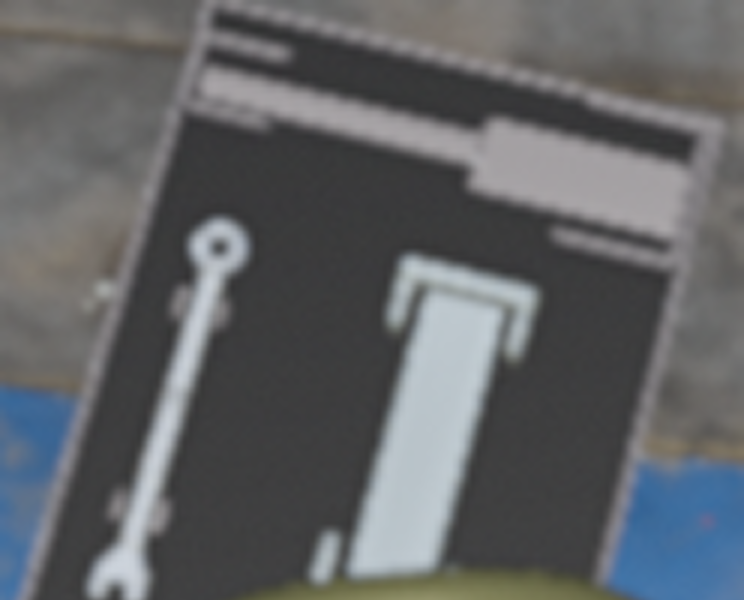

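The enlarged crops show the bay clearly. In the scene crop the lip edge runs (172,98)-(207,238) and the wall outer edge (582,14)-(632,155). The top crop shows the wall at (405,254)-(540,290) and the brush strip at (487,118)-(695,163). Next I'll fit the bay frames by ray casting.

```bash
cat > bays.py <<'E'
from h import *
from scipy.optimize import least_squares
np.set_printoptions(precision=4,suppress=True)
S,T=load('scene'),load('top')
s=lambda *p:np.array(p,float)/8+[234.56,277.56]
t=lambda *p:np.array(p,float)/6+[247.58,213.58]
def solve(obs,x0):
    W=[(onz(c,uv,z)[:,:2],ax,v) for c,uv,z,ax,v in obs]
    def f(x):
        c,q=np.cos(x[2]),np.sin(x[2]);o=[]
        for P,ax,v in W:
            d=P-x[:2]; l=[d[:,0]*c+d[:,1]*q,-d[:,0]*q+d[:,1]*c][ax]; o.append(l-v)
        return np.concatenate(o)
    r=least_squares(f,x0,loss='soft_l1',f_scale=.002); print(r.x,(f(r.x)*1e3).round(1))
    return r.x
OS=[(S,s((172,98),(207,238)),.040,0,-.068),(S,s((582,14),(632,155)),.028,0,.079),(S,s((235,157),(505,82)),.014,1,.017),(S,s((280,236),(540,172)),.014,1,-.017),(S,s((505,45)),.026,0,.053),(S,s((238,92)),.034,0,-.046)]
OT=[(T,t((405,254),(540,290)),.028,0,.079),(T,t((415,310),(350,575)),.014,1,.017),(T,t((505,320),(442,570)),.014,1,-.017),(T,t((395,332),(515,362)),.026,0,.053),(T,t((330,530)),.034,0,-.046)]
x0=[.45,-.06,-.15]
print('bay');solve(OS,x0);solve(OT,x0);solve(OS+OT,x0)
OB=[(T,t((487,118),(695,163)),.014,0,.017),(T,t((468,188),(683,236)),.014,0,-.017),(T,t((212,66),(485,130)),.014,0,.007),(T,t((205,98),(470,163)),.014,0,-.007),(T,t((290,53),(270,127)),.029,1,.074),(T,t((552,233)),.029,1,-.061)]
print('bb');solve(OB,[.58,-.06,-.15])
s3=lambda *p:np.array(p,float)/3+[214.67,234.67]
OB2=[(S,s3((329,146),(345,219)),.014,0,-.017),(S,s3((357,143),(383,212)),.014,0,.017)]
solve(OB2+OB,[.58,-.06,-.15])
E
python3 bays.py
```

```text
bay
[ 0.4422 -0.0605 -0.1367] [-1.4 -3.6  3.5  2.4  1.3  4.6 -1.8 -2.6 -0.7  0.2]
[ 0.4432 -0.0611 -0.1386] [ 4.3  2.6  3.7  1.5 -1.9 -2.4 -4.7 -5.3  0.3]
[ 0.4425 -0.0608 -0.1378] [-1.7 -3.9  3.2  2.1  1.5  4.9 -1.7 -2.4 -1.  -0.1  5.1  3.4  3.5  1.3
 -2.2 -2.6 -3.9 -4.5  1.1]
bb
[ 0.5892 -0.0517 -0.1475] [-1.8  0.9 -2.   0.2  1.2  2.4 -0.4 -0.4 -0.  -0.8  0.8]
[ 0.5884 -0.0517 -0.1594] [ 2.6 -7.4 -4.1 -4.6 -0.7  3.1 -0.9  2.4  0.7  3.5 -0.8  0.7  0.3 -0.9
  0.5]
```

```bash
cat > mv.py <<'E'
from h import *
np.set_printoptions(precision=4,suppress=True)
PL=np.array([.505,-.2687,.066]);BAY=np.array([.442,-.0608,.014]);YAW=-.145;BB=np.array([.5892,-.0517,.014])
def down(yaw,tilt=0): return R.from_euler('xyz',[np.pi,-tilt,yaw])  # tilt: plate near end down
def st():
    o=telemetry.get_obs();return np.array(o['ee_pos']),R.from_euler('xyz',o['eef_rot']),o
def go(p,r,p0=None,r0=None):
    """rotate first, then translate: numbers in tool axes"""
    if p0 is None: p0,r0,_=st()
    rv=(r0.inv()*r).as_rotvec(); d=r.inv().apply(np.array(p)-p0)*1e3
    print('rot',rv.round(4),'n>=',np.degrees(np.linalg.norm(rv))/7.16,'| shift',d.round(1),'n>=',np.linalg.norm(d)/41.7)
E
python3 - <<'E'
from mv import *
print(st()[2]['eef_rot'])
r=down(-.021,np.radians(35)); n=-r.apply([0,0,1]); print(n)
go(PL+.08*n,r); go(PL-.009*n,r,PL+.08*n,r)
E
```

```text
[-3.1409 -0.      0.2248]
[-0.5734  0.012   0.8192]
rot [-0.0757  0.6078  0.2379] n>= 5.258234361718569 | shift [ 228.8 -275.3  250.1] n>= 10.471312756926089
rot [0. 0. 0.] n>= 0.0 | shift [-0. -0. 89.] n>= 2.134292565947241
```

Request:
carry_out(plan=[[[0, 0, 0, -0.0095, 0.076, 0.0297, 94], [0, 0, 0, -0.0095, 0.076, 0.0297, 94], [0, 0, 0, -0.0095, 0.076, 0.0297, 94], [0, 0, 0, -0.0095, 0.076, 0.0297, 94], [0, 0, 0, -0.0095, 0.076, 0.0297, 94], [0, 0, 0, -0.0095, 0.076, 0.0297, 94], [0, 0, 0, -0.0095, 0.076, 0.0297, 94], [0, 0, 0, -0.0095, 0.076, 0.0297, 94], [19, -23, 20.8, 0, 0, 0, 94], [19, -23, 20.8, 0, 0, 0, 94], [19, -23, 20.8, 0, 0, 0, 94], [19, -23, 20.8, 0, 0, 0, 94], [19, -23, 20.8, 0, 0, 0, 94], [19, -23, 20.8, 0, 0, 0, 94], [19, -23, 20.8, 0, 0, 0, 94], [19, -23, 20.8, 0, 0, 0, 94], [19, -23, 20.8, 0, 0, 0, 94], [19, -23, 20.8, 0, 0, 0, 94], [19, -23, 20.8, 0, 0, 0, 94], [19, -23, 20.8, 0, 0, 0, 94]]])

```text
time_s: 1.87
ee_pos: [0.4594, -0.2658, 0.1315]
eef_rot: [3.14, -0.612, -0.02]
force: [-0.5, -1.6, 0.7]
grip_width: 0.094
grip_force: 0.0
```

Request:
carry_out(plan=[[[0, 0.4, 15, 0, 0, 0, 94], [0, 0.4, 15, 0, 0, 0, 94], [0, 0.4, 15, 0, 0, 0, 94], [0, 0.4, 15, 0, 0, 0, 94], [0, 0.4, 15, 0, 0, 0, 94], [0, 0, 14, 0, 0, 0, 94], [0, 0, 0, 0, 0, 0, 94]]], squeeze=10)

```text
time_s: 2.45
ee_pos: [0.5093, -0.2696, 0.0566]
eef_rot: [-3.141, -0.609, -0.021]
force: [-0.4, 0.3, -0.1]
grip_width: 0.0941
grip_force: 0.0
```

Run:
```python
from mv import *
p,r,o=st();print(p,o['eef_rot'],o['force'])
c=snap('scene');t=snap('top')
f=lambda x,s:cv2.cvtColor(cv2.resize(x,s,interpolation=cv2.INTER_CUBIC),cv2.COLOR_RGB2BGR)
cv2.imwrite('pics/g1.png',np.hstack([f(c['pixels'][290:390,270:390],(480,400)),f(t['pixels'][220:320,360:440],(320,400))]))
```

```text
[ 0.5093 -0.2696  0.0566] [-3.1406 -0.6091 -0.0208] [-0.3611  0.3165 -0.0753]
```

View pics/g1.png

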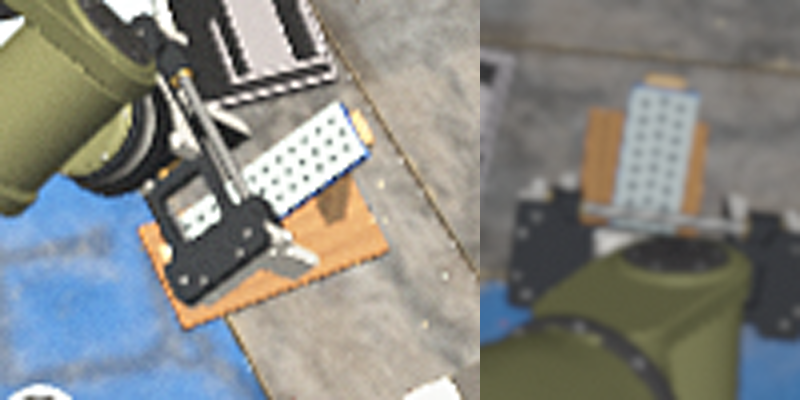

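The fingers straddle the plate near its middle, with the right fingertip at about (310,260) in the crop. Now I'll close the gripper.

Request:
carry_out(plan=[[[0, 0, 0, 0, 0, 0, 60], [0, 0, 0, 0, 0, 0, 50], [0, 0, 0, 0, 0, 0, 44], [0, 0, 0, 0, 0, 0, 40], [0, 0, 0, 0, 0, 0, 36], [0, 0, 0, 0, 0, 0, 36], [0, 0, 0, 0, 0, 0, 36], [0, 0, 0, 0, 0, 0, 36]]], squeeze=15)

```text
time_s: 3.22
ee_pos: [0.5093, -0.2701, 0.0588]
eef_rot: [3.141, -0.611, -0.02]
force: [2.5, 4.3, 1.7]
grip_width: 0.0437
grip_force: 1.8
```

Request:
carry_out(plan=[[[0, 0, 0, 0, 0, 0, 30], [0, 0, 0, 0, 0, 0, 30], [0, 0, 0, 0, 0, 0, 30]]], squeeze=50)

```text
time_s: 3.47
ee_pos: [0.5093, -0.2701, 0.0588]
eef_rot: [3.141, -0.611, -0.02]
force: [0.4, 2.0, 2.2]
grip_width: 0.0415
grip_force: 49.7
```

```bash
cat >> mv.py <<'E'
K=.0085
def plate_tcp(cx,cz,tilt):
    """TCP for near-bottom corner at bay (cx, cz over floor) m, tilt rad"""
    r=down(YAW,tilt); x=r.apply([1,0,0]); n=-r.apply([0,0,1]); b=R.from_euler('z',YAW)
    return BAY+b.apply([cx,0,cz])+.075*x+(.005-K)*n, r
def bayc(p):return R.from_euler('z',-YAW).apply(p-BAY)
E
python3 - <<'E'
from mv import *
t=np.radians(18)
p0,r0,_=st(); p0=p0-r0.apply([0,0,.07]); print('lifted',p0)
p,r=plate_tcp(-.050,.060,t); print(p); go(p,r,p0,r0)
p2,_=plate_tcp(-.050,.004,t); go(p2,r,p,r)
E
```

```text
lifted [ 0.4691 -0.2693  0.1161]
[ 0.4642 -0.064   0.0938]
rot [-0.055  -0.2968  0.1122] n>= 2.577299527714202 | shift [ -39.8 -202.4   10.5] n>= 4.952116836875094
rot [0. 0. 0.] n>= 0.0 | shift [-17.3  -0.   53.3] n>= 1.3429256594724217
```

Request:
carry_out(plan=[[[0, 0, -7, 0, 0, 0, 30], [0, 0, -9, 0, 0, 0, 30], [0, 0, -12, 0, 0, 0, 30], [0, 0, -14, 0, 0, 0, 30], [0, 0, -14, 0, 0, 0, 30], [0, 0, -14, 0, 0, 0, 30], [0, 0, 0, -0.011, -0.0594, 0.0224, 30], [0, 0, 0, -0.011, -0.0594, 0.0224, 30], [0, 0, 0, -0.011, -0.0594, 0.0224, 30], [0, 0, 0, -0.011, -0.0594, 0.0224, 30], [0, 0, 0, -0.011, -0.0594, 0.0224, 30], [-2, -12, 0.5, 0, 0, 0, 30], [-5, -25, 1.3, 0, 0, 0, 30], [-6, -31, 1.6, 0, 0, 0, 30], [-6, -31, 1.6, 0, 0, 0, 30], [-6, -31, 1.6, 0, 0, 0, 30], [-6, -31, 1.6, 0, 0, 0, 30], [-5, -25, 1.3, 0, 0, 0, 30], [-3, -16.4, 0.9, 0, 0, 0, 30], [0, 0, 0, 0, 0, 0, 30]]])

```text
time_s: 5.13
ee_pos: [0.4634, -0.0614, 0.0934]
eef_rot: [-3.141, -0.313, -0.142]
force: [-0.0, -0.8, -3.1]
grip_width: 0.0413
grip_force: 49.8
```

Run:
```python
from mv import *
p,r,o=st();print(p,o['eef_rot'],o['force'],o['grip_width'],bayc(p))
go(*plate_tcp(-.050,.060,np.radians(18)))
c=snap('scene');t=snap('top')
f=lambda x,s:cv2.cvtColor(cv2.resize(x,s,interpolation=cv2.INTER_CUBIC),cv2.COLOR_RGB2BGR)
cv2.imwrite('pics/g2.png',np.hstack([f(c['pixels'][240:340,225:345],(480,400)),f(t['pixels'][214:314,280:360],(320,400))]))
# predicted plate top corners
k=K
L=np.array([[.075,.021,.005],[.075,-.021,.005],[-.075,-.021,.005],[-.075,.021,.005]])
ce=p-r.apply([0,0,k]); P=ce+(r*R.from_euler('x',np.pi)).apply(L)
print('scene crop',(proj(c,P)-[225,240])*4+1.5,'top crop',(proj(t,P)-[280,214])*4+[481.5,1.5])
```

```text
[ 0.4634 -0.0614  0.0934] [-3.1408 -0.3133 -0.1423] [-0.0028 -0.7848 -3.1018] 0.04131490614981455 [0.0213 0.0025 0.0794]
rot [-0.0016  0.0009  0.0026] n>= 0.025095089474607916 | shift [ 1.2  2.5 -0.1] n>= 0.06695433550511266
scene crop [[343.7107  80.8376]
 [361.8123 127.6724]
 [160.0524 216.815 ]
 [145.4931 168.668 ]] top crop [[631.2624 116.9924]
 [696.8739 132.7704]
 [640.253  368.5319]
 [574.6364 352.2587]]
```

View pics/g2.png

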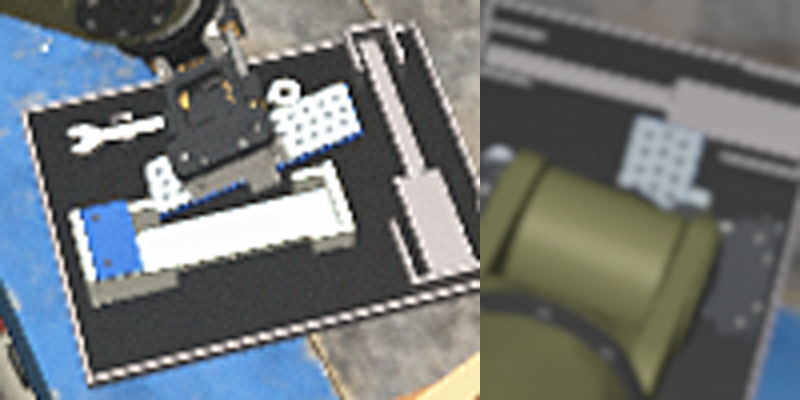

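The far end of the plate sits at (350,85)-(360,128) in the scene crop, within about 2 mm of the prediction. The plate is above the bay, so I'll correct by 2.5 mm in y and lower it while watching the forces.

Request:
carry_out(plan=[[[0.6, 1.3, 0, 0, 0, 0, 30], [0.6, 1.2, 0, 0, 0, 0, 30], [-2, 0, 6, 0, 0, 0, 30], [-2, 0, 6, 0, 0, 0, 30], [-2, 0, 6, 0, 0, 0, 30], [-2, 0, 6, 0, 0, 0, 30], [-2, 0, 6, 0, 0, 0, 30], [-1.2, 0, 3.6, 0, 0, 0, 30], [0, 0, 0, 0, 0, 0, 30]]])

```text
time_s: 5.98
ee_pos: [0.4648, -0.0667, 0.0579]
eef_rot: [3.142, -0.312, -0.145]
force: [0.2, 0.5, -2.8]
grip_width: 0.0412
grip_force: 49.8
```

Request:
carry_out(plan=[[[-0.6, 0, 1.9, 0, 0, 0, 30], [-0.6, 0, 1.9, 0, 0, 0, 30], [-0.6, 0, 1.9, 0, 0, 0, 30], [0, 0, 0, 0, 0, 0, 30]]])

```text
time_s: 6.32
ee_pos: [0.4653, -0.0668, 0.0528]
eef_rot: [3.141, -0.314, -0.145]
force: [-0.6, -1.1, -2.1]
grip_width: 0.0408
grip_force: 49.8
```

Request:
carry_out(plan=[[[0, -1.2, 0, 0, 0, 0, 30], [0, -1.2, 0, 0, 0, 0, 30], [0, 0, 0, 0, 0, 0, 30], [0, 0, 0, 0, 0, 0, 30]]])

```text
time_s: 6.65
ee_pos: [0.4658, -0.0644, 0.0532]
eef_rot: [3.141, -0.314, -0.145]
force: [-0.6, -0.9, -3.3]
grip_width: 0.0412
grip_force: 49.8
```

Run:
```python
from mv import *
p,r,o=st();print(p,bayc(p),o['eef_rot'],o['force'],o['grip_width'])
go(*plate_tcp(-.050,.004,np.radians(18)))
```

```text
[ 0.4658 -0.0644  0.0532] [ 0.0241 -0.0001  0.0392] [ 3.1414 -0.3141 -0.1449] [-0.6031 -0.8794 -3.2919] 0.04120072909001297
rot [0.0002 0.     0.0001] n>= 0.001911390806865198 | shift [-6.3 -0.1 14.1] n>= 0.3692397158619986
```

Request:
carry_out(plan=[[[-0.7, 0, 1.9, 0, 0, 0, 30], [-0.7, 0, 1.9, 0, 0, 0, 30], [-0.7, 0, 1.9, 0, 0, 0, 30], [-0.7, 0, 1.9, 0, 0, 0, 30], [-0.7, 0, 1.9, 0, 0, 0, 30], [-0.7, 0, 1.9, 0, 0, 0, 30], [0, 0, 0, 0, 0, 0, 30], [0, 0, 0, 0, 0, 0, 30]]])

```text
time_s: 7.32
ee_pos: [0.4652, -0.0644, 0.0408]
eef_rot: [3.141, -0.314, -0.145]
force: [-0.5, -0.3, -3.2]
grip_width: 0.0411
grip_force: 49.8
```

Request:
carry_out(plan=[[[-0.3, 0, 0.95, 0, 0, 0, 30], [-0.3, 0, 0.95, 0, 0, 0, 30], [-0.3, 0, 0.95, 0, 0, 0, 30], [-0.3, 0, 0.95, 0, 0, 0, 30], [0, 0, 0, 0, 0, 0, 30], [0, 0, 0, 0, 0, 0, 30]]])

```text
time_s: 7.82
ee_pos: [0.4652, -0.0644, 0.0369]
eef_rot: [3.141, -0.314, -0.145]
force: [0.0, -0.8, -2.9]
grip_width: 0.041
grip_force: 49.8
```

Request:
carry_out(plan=[[[0, -1, 0, 0, 0, 0, 30], [0, -1, 0, 0, 0, 0, 30], [0, 0, 0, 0, 0, 0, 30], [0, 0, 0, 0, 0, 0, 30]]])

```text
time_s: 8.15
ee_pos: [0.4656, -0.0623, 0.037]
eef_rot: [3.141, -0.314, -0.145]
force: [1.0, -0.3, -3.0]
grip_width: 0.0412
grip_force: 49.8
```

Request:
carry_out(plan=[[[0, -1, 0, 0, 0, 0, 30], [0, -0.5, 0, 0, 0, 0, 30], [0, 0, 0, 0, 0, 0, 30], [0, 0, 0, 0, 0, 0, 30]]])

```text
time_s: 8.48
ee_pos: [0.4658, -0.0611, 0.037]
eef_rot: [3.141, -0.314, -0.145]
force: [0.7, -2.1, -2.9]
grip_width: 0.041
grip_force: 49.7
```

Request:
carry_out(plan=[[[0, 1.5, 0, 0, 0, 0, 30], [0, 1.5, 0, 0, 0, 0, 30], [0, 1.5, 0, 0, 0, 0, 30], [0, 1, 0, 0, 0, 0, 30], [0, 0, 0, 0, 0, 0, 30], [0, 0, 0, 0, 0, 0, 30]]])

```text
time_s: 8.98
ee_pos: [0.465, -0.0664, 0.0369]
eef_rot: [3.141, -0.314, -0.145]
force: [0.2, -0.9, -2.0]
grip_width: 0.0413
grip_force: 49.8
```

Request:
carry_out(plan=[[[0, -1, 0, 0, 0, 0, 30], [0, -1, 0, 0, 0, 0, 30], [-1.9, 0, -0.62, 0, 0, 0, 30], [-1.9, 0, -0.62, 0, 0, 0, 30], [-1.9, 0, -0.62, 0, 0, 0, 30], [-1.9, 0, -0.62, 0, 0, 0, 30], [-1.9, 0, -0.62, 0, 0, 0, 30], [-1.9, 0, -0.62, 0, 0, 0, 30], [-1.9, 0, -0.62, 0, 0, 0, 30], [0, 0, 0, 0, 0, 0, 30], [0, 0, 0, 0, 0, 0, 30]]])

```text
time_s: 9.9
ee_pos: [0.4514, -0.0624, 0.037]
eef_rot: [3.141, -0.314, -0.145]
force: [-0.0, 0.1, -2.7]
grip_width: 0.0408
grip_force: 49.8
```

Request:
carry_out(plan=[[[-0.95, 0, -0.31, 0, 0, 0, 30], [-0.95, 0, -0.31, 0, 0, 0, 30], [0, 0, 0, 0, 0, 0, 30], [0, 0, 0, 0, 0, 0, 30]]])

```text
time_s: 10.23
ee_pos: [0.4494, -0.0621, 0.0369]
eef_rot: [3.141, -0.314, -0.145]
force: [-0.6, 0.1, -2.2]
grip_width: 0.041
grip_force: 49.8
```

Keep feeling for the stop.

Request:
carry_out(plan=[[[-0.95, 0, -0.31, 0, 0, 0, 30], [-0.95, 0, -0.31, 0, 0, 0, 30], [-0.95, 0, -0.31, 0, 0, 0, 30], [0, 0, 0, 0, 0, 0, 30], [0, 0, 0, 0, 0, 0, 30]]])

```text
time_s: 10.65
ee_pos: [0.4465, -0.0617, 0.037]
eef_rot: [3.141, -0.314, -0.145]
force: [-0.2, 0.0, -2.9]
grip_width: 0.0409
grip_force: 49.8
```

Request:
carry_out(plan=[[[-0.95, 0, -0.31, 0, 0, 0, 30], [-0.95, 0, -0.31, 0, 0, 0, 30], [0, 0, 0, 0, 0, 0, 30], [0, 0, 0, 0, 0, 0, 30]]])

```text
time_s: 10.98
ee_pos: [0.4449, -0.0615, 0.0373]
eef_rot: [3.141, -0.315, -0.145]
force: [3.8, 1.1, -2.4]
grip_width: 0.041
grip_force: 49.8
```

Request:
carry_out(plan=[[[-0.3, 0, 0.95, 0, 0, 0, 30], [-0.3, 0, 0.95, 0, 0, 0, 30], [0, 0, 0, 0, 0, 0, 30], [0, 0, 0, 0, 0, 0, 30]]])

```text
time_s: 11.32
ee_pos: [0.4446, -0.0614, 0.035]
eef_rot: [3.141, -0.314, -0.145]
force: [3.7, -1.4, -0.4]
grip_width: 0.0413
grip_force: 49.8
```

Request:
carry_out(plan=[[[-0.95, 0, -0.31, 0, 0, 0, 30], [-0.95, 0, -0.31, 0, 0, 0, 30], [-0.95, 0, -0.31, 0, 0, 0, 30], [-0.95, 0, -0.31, 0, 0, 0, 30], [0, 0, 0, 0, 0, 0, 30], [0, 0, 0, 0, 0, 0, 30]]])

```text
time_s: 11.82
ee_pos: [0.4408, -0.0609, 0.0352]
eef_rot: [3.141, -0.315, -0.145]
force: [5.1, -0.1, -0.7]
grip_width: 0.0414
grip_force: 49.8
```

Request:
carry_out(plan=[[[-0.95, 0, -0.31, 0, 0, 0, 30], [-0.95, 0, -0.31, 0, 0, 0, 30], [-0.95, 0, -0.31, 0, 0, 0, 30], [-0.95, 0, -0.31, 0, 0, 0, 30], [-0.95, 0, -0.31, 0, 0, 0, 30], [0, 0, 0, 0, 0, 0, 30], [0, 0, 0, 0, 0, 0, 30]]])

```text
time_s: 12.4
ee_pos: [0.4364, -0.0602, 0.0356]
eef_rot: [3.141, -0.316, -0.145]
force: [8.1, -0.4, -0.1]
grip_width: 0.041
grip_force: 49.8
```

Request:
carry_out(plan=[[[-0.95, 0, -0.31, 0, 0, 0, 30], [-0.95, 0, -0.31, 0, 0, 0, 30], [-0.95, 0, -0.31, 0, 0, 0, 30], [-0.5, 0, -0.15, 0, 0, 0, 30], [0, 0, 0, 0, 0, 0, 30], [0, 0, 0, 0, 0, 0, 30]]])

```text
time_s: 12.9
ee_pos: [0.4333, -0.0598, 0.0358]
eef_rot: [3.141, -0.317, -0.145]
force: [9.1, -0.4, -0.9]
grip_width: 0.0412
grip_force: 49.8
```

Run:
```python
from mv import *
p,r,o=st();print(p,bayc(p),o['eef_rot'],o['force'],o['moment'])
th=-o['eef_rot'][1]; b=bayc(p); cx=b[0]-(.075*np.cos(th)+.0035*np.sin(th)); cz=b[2]-(.075*np.sin(th)-.0035*np.cos(th))
print('corner',cx,cz)
for deg in (18,14,10,6,3,0):
    q,rr=plate_tcp(cx,max(cz,0.0),np.radians(deg)); print(deg,bayc(q)*1e3)
```

```text
[ 0.4333 -0.0598  0.0358] [-0.0088 -0.0003  0.0218] [ 3.1412 -0.3171 -0.1452] [ 9.0978 -0.3603 -0.8965] [ 0.0265 -1.5596  0.0874]
corner -0.08113570035529252 0.0017263752951104452
18 [-8.7249 -0.     21.574 ]
14 [-7.5168  0.     16.4745]
10 [-6.6674 -0.     11.3032]
6 [-6.1807  0.      6.0852]
3 [-6.0553 -0.      2.1564]
0 [-6.1357 -0.     -1.7736]
```

Request:
carry_out(plan=[[[-0.95, 0, -0.31, 0, 0, 0, 30], [-0.95, 0, -0.31, 0, 0, 0, 30], [-0.15, 0, 2.35, 0, -0.0314, 0, 30], [-0.15, 0, 2.35, 0, -0.0314, 0, 30], [-0.15, 0, 2.35, 0, -0.0314, 0, 30], [-0.15, 0, 2.35, 0, -0.0314, 0, 30], [-0.15, 0, 2.35, 0, -0.0314, 0, 30], [-0.15, 0, 2.35, 0, -0.0314, 0, 30], [0, 0, 0, 0, 0, 0, 30], [0, 0, 0, 0, 0, 0, 30]]])

```text
time_s: 13.73
ee_pos: [0.4338, -0.0598, 0.0215]
eef_rot: [3.141, -0.128, -0.145]
force: [9.5, -1.4, -1.9]
grip_width: 0.0413
grip_force: 49.8
```

Run:
```python
from mv import *
p,r,o=st();print(p,bayc(p),o['eef_rot'],o['force'],o['moment'])
th=-o['eef_rot'][1]; b=bayc(p); cx=b[0]-(.075*np.cos(th)+.0035*np.sin(th)); cz=b[2]-(.075*np.sin(th)-.0035*np.cos(th))
print('corner',cx,cz,np.degrees(th))
c=snap('scene');f=lambda x,s:cv2.cvtColor(cv2.resize(x,s,interpolation=cv2.INTER_CUBIC),cv2.COLOR_RGB2BGR)
cv2.imwrite('pics/g3.png',f(c['pixels'][270:330,230:320],(720,480)))
```

```text
[ 0.4338 -0.0598  0.0215] [-0.0083 -0.0002  0.0075] [ 3.1413 -0.128  -0.1451] [ 9.4793 -1.3702 -1.9212] [-0.0192 -1.6483  0.069 ]
corner -0.08312069883113034 0.0013541367337964218 7.331326407256087
```

View pics/g3.png

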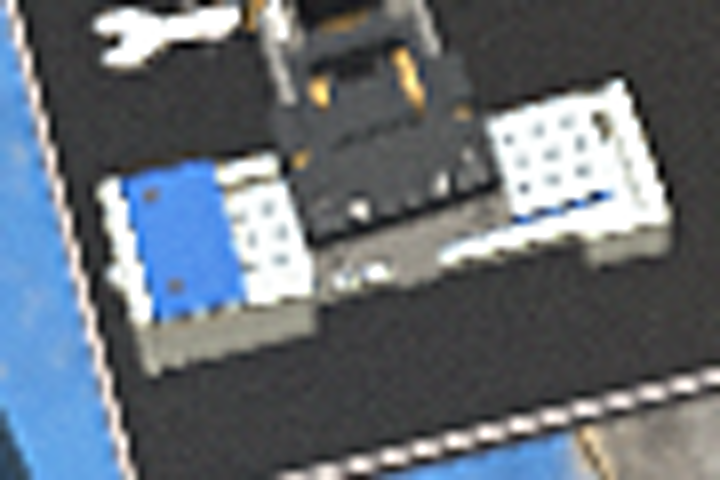

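The near end is under the blue lip (edge at (240,250)) and the far end is inside the end wall at (625,100). I'll keep lowering.

Request:
carry_out(plan=[[[-0.15, 0, 2.35, 0, -0.0314, 0, 30], [-0.15, 0, 2.35, 0, -0.0314, 0, 30], [0, 0, 0, 0, 0, 0, 30], [0, 0, 0, 0, 0, 0, 30]]])

```text
time_s: 14.12
ee_pos: [0.434, -0.0598, 0.0167]
eef_rot: [3.141, -0.065, -0.145]
force: [9.4, 0.3, -1.0]
grip_width: 0.0412
grip_force: 49.8
```

Request:
carry_out(plan=[[[-0.15, 0, 2.35, 0, -0.0314, 0, 30], [-0.15, 0, 2.35, 0, -0.0314, 0, 30], [0, 0, 0, 0, 0, 0, 30], [0, 0, 0, 0, 0, 0, 30]]])

```text
time_s: 14.45
ee_pos: [0.4341, -0.0596, 0.012]
eef_rot: [-3.141, -0.003, -0.145]
force: [10.8, 3.0, -1.6]
grip_width: 0.0415
grip_force: 49.7
```

Request:
carry_out(plan=[[[0, 0, 0.7, 0, 0, 0, 30], [0, 0, 0.7, 0, 0, 0, 30], [0, 0, 0, 0, 0, 0, 30], [0, 0, 0, 0, 0, 0, 30]]])

```text
time_s: 14.78
ee_pos: [0.434, -0.0596, 0.0108]
eef_rot: [-3.142, -0.003, -0.145]
force: [10.5, 3.0, -1.0]
grip_width: 0.0408
grip_force: 49.7
```

Request:
carry_out(plan=[[[1, 0, 0, 0, 0, 0, 30], [1, 0, 0, 0, 0, 0, 30], [1, 0, 0, 0, 0, 0, 30], [1, 0, 0, 0, 0, 0, 30], [0, 0, 0.5, 0, 0, 0, 30], [0, 0, 0.5, 0, 0, 0, 30], [0, 0, 0, 0, 0, 0, 30], [0, 0, 0, 0, 0, 0, 30]]])

```text
time_s: 15.45
ee_pos: [0.4373, -0.0601, 0.0097]
eef_rot: [-3.142, -0.002, -0.145]
force: [5.4, 2.3, 3.9]
grip_width: 0.0408
grip_force: 49.7
```

Request:
carry_out(plan=[[[1, 0, 0, 0, 0, 0, 30], [0.5, 0, 0, 0, 0, 0, 30], [0, 0, 0, 0, 0, 0, 30], [0, 0, 0, 0, 0, 0, 30]]])

```text
time_s: 15.78
ee_pos: [0.4382, -0.0602, 0.0097]
eef_rot: [-3.142, -0.0, -0.145]
force: [0.8, 2.3, 8.1]
grip_width: 0.0411
grip_force: 49.7
```

Request:
carry_out(plan=[[[0, 0, 0, 0, 0, 0, 42], [0, 0, 0, 0, 0, 0, 46], [0, 0, 0, 0, 0, 0, 52], [0, 0, 0, 0, 0, 0, 60], [0, 0, 0, 0, 0, 0, 66], [0, 0, 0, 0, 0, 0, 66], [0, 0, 0, 0, 0, 0, 66]]], squeeze=10)

```text
time_s: 16.37
ee_pos: [0.438, -0.0604, 0.0092]
eef_rot: [3.141, 0.0, -0.145]
force: [1.1, -1.0, 0.6]
grip_width: 0.0662
grip_force: 0.0
```

Request:
carry_out(plan=[[[0, 0, -5, 0, 0, 0, 66], [0, 0, -15, 0, 0, 0, 66], [0, 0, -30, 0, 0, 0, 66], [0, 0, -35, 0, 0, 0, 66], [0, 0, -35, 0, 0, 0, 66], [0, 0, -20, 0, 0, 0, 66], [0, 0, 0, 0, 0, -0.12, 60], [0, 0, 0, 0, 0, -0.12, 60], [0, 0, 0, 0, 0, -0.12, 60], [0, 0, 0, 0, 0, -0.12, 60], [0, 0, 0, 0, 0, -0.12, 60], [0, 0, 0, 0, 0, -0.12, 60], [0, 0, 0, 0, 0, -0.12, 60], [0, 0, 0, 0, 0, -0.12, 60], [0, 0, 0, 0, 0, -0.12, 60], [0, 0, 0, 0, 0, -0.12, 60], [0, 0, 0, 0, 0, -0.12, 60], [0, 0, 0, 0, 0, -0.12, 60], [0, 0, 0, 0, 0, -0.12, 60], [0, 0, 0, 0, 0, -0.12, 60]]])

```text
time_s: 18.03
ee_pos: [0.438, -0.0604, 0.1496]
eef_rot: [-3.142, 0.0, 1.541]
force: [0.1, -0.4, 0.2]
grip_width: 0.0601
grip_force: 0.0
```

Request:
carry_out(plan=[[[0, 0, 0, 0, 0, -0.12, 60], [0, 0, 0, 0, 0, -0.12, 60], [0, 0, 0, 0, 0, -0.12, 60], [0, 0, 0, 0, 0, -0.12, 60], [0, 0, 0, 0, 0, -0.12, 60], [0, 0, 0, 0, 0, -0.12, 60], [0, 0, 0, 0, 0, -0.12, 60], [0, 0, 0, 0, 0, -0.12, 60], [0, 0, 0, 0, 0, -0.12, 60], [0, 0, 0, 0, 0, -0.12, 60], [0, 0, 0, 0, 0, -0.12, 60], [0, 0, 0, 0, 0, -0.12, 60], [0, 0, 0, 0, 0, -0.12, 60], [0, 0, 0, 0, 0, 0, 60]]])

```text
time_s: 19.2
ee_pos: [0.438, -0.0604, 0.1496]
eef_rot: [-3.141, -0.0, 3.101]
force: [0.0, -0.0, 0.6]
grip_width: 0.06
grip_force: 0.0
```

Run:
```python
from mv import *
p,r,o=st();print(p,o['eef_rot'],o['qpos'])
a=np.array([.43,-.43,p[2]]);q=down(3.135);go(a,q);go([.518,-.4335,.06],q,a,q)
c=snap('scene');snap('top')
```

```text
[ 0.438  -0.0604  0.1496] [-3.1413 -0.      3.1007] [-0.2197  0.1184  1.8786 -0.0003  1.1446 -1.7496]
rot [-0.0002 -0.     -0.0343] n>= 0.27421649134074566 | shift [   5.6 -369.6   -0. ] n>= 8.865288571043326
rot [0. 0. 0.] n>= 0.0 | shift [-88.   -2.9  89.6] n>= 3.0120474714400665
```

Request:
carry_out(plan=[[[0, 0, 0, 0, 0, -0.034, 60], [0.5, -10, 0, 0, 0, 0, 60], [0.5, -25, 0, 0, 0, 0, 60], [0.5, -35, 0, 0, 0, 0, 60], [0.5, -38, 0, 0, 0, 0, 60], [0.5, -38, 0, 0, 0, 0, 60], [0.5, -38, 0, 0, 0, 0, 60], [0.5, -38, 0, 0, 0, 0, 60], [0.5, -38, 0, 0, 0, 0, 60], [0.5, -38, 0, 0, 0, 0, 60], [0.5, -35, 0, 0, 0, 0, 60], [0.5, -25, 0, 0, 0, 0, 60], [0.5, -11.6, 0, 0, 0, 0, 60], [-22, -0.7, 22.4, 0, 0, 0, 60], [-22, -0.7, 22.4, 0, 0, 0, 60], [-22, -0.7, 22.4, 0, 0, 0, 60], [-22, -0.7, 22.4, 0, 0, 0, 60], [0, 0, 0, 0, 0, 0, 60]]])

```text
time_s: 20.8
ee_pos: [0.5163, -0.4315, 0.054]
eef_rot: [3.137, -0.005, 3.128]
force: [-0.6, 1.7, -1.4]
grip_width: 0.0603
grip_force: 0.0
```

Run:
```python
from mv import *
p,r,o=st();print(p,o['eef_rot'],o['qpos']); go([.518,-.4335,.004],down(3.135))
```

```text
[ 0.5163 -0.4315  0.054 ] [ 3.1368 -0.005   3.1283] [-0.7506  0.7194  1.2608  0.0002  1.1683 -2.3082]
rot [ 0.0048 -0.005  -0.0067] n>= 0.07734169787506764 | shift [-1.7 -2.  50. ] n>= 1.2009080842637758
```

Request:
carry_out(plan=[[[0, 0, 0, 0, 0, 0, 60], [0, 0, 0, 0, 0, 0, 60]]])

```text
time_s: 20.97
ee_pos: [0.5151, -0.434, 0.0606]
eef_rot: [-3.141, 0.0, 3.128]
force: [0.5, 0.0, 0.4]
grip_width: 0.0603
grip_force: 0.0
```

Request:
carry_out(plan=[[[-1.5, 0, 10, 0, 0, 0, 60], [-1.5, 0, 12, 0, 0, 0, 60], [0, 0, 12, 0, 0, 0, 60], [0, 0, 10, 0, 0, 0, 60], [0, 0, 7, 0, 0, 0, 60], [0, 0, 4, 0, 0, 0, 60], [0, 0, 1, 0, 0, 0, 60], [0, 0, 0, 0, 0, 0, 60]]])

```text
time_s: 21.63
ee_pos: [0.5184, -0.4339, 0.0036]
eef_rot: [-3.142, -0.0, 3.129]
force: [-0.4, -0.4, -0.3]
grip_width: 0.0598
grip_force: 0.0
```

Request:
carry_out(plan=[[[0, 0, 0, 0, 0, 0, 40], [0, 0, 0, 0, 0, 0, 30], [0, 0, 0, 0, 0, 0, 24], [0, 0, 0, 0, 0, 0, 18], [0, 0, 0, 0, 0, 0, 12], [0, 0, 0, 0, 0, 0, 10], [0, 0, 0, 0, 0, 0, 10], [0, 0, 0, 0, 0, 0, 10]]], squeeze=20)

```text
time_s: 22.3
ee_pos: [0.5184, -0.4339, 0.0038]
eef_rot: [-3.141, -0.0, 3.129]
force: [-0.1, 0.1, 0.4]
grip_width: 0.0193
grip_force: 19.9
```

Request:
carry_out(plan=[[[0, 0, -8, 0, 0, 0, 10], [0, 0, -20, 0, 0, 0, 10], [0, 0, -30, 0, 0, 0, 10], [0, 0, -30, 0, 0, 0, 10], [0, 0, -22, 0, 0, 0, 10], [20, 0, 0, 0, 0, 0, 10], [30, 0, 0, 0, 0, 0, 10], [30, 0, 0, 0, 0, 0, 10], [18, 0, 0, 0, 0, 0, 10], [0, 0, 0, 0, 0, 0.114, 10], [0, 0, 0, 0, 0, 0.114, 10], [0, 0, 0, 0, 0, 0.114, 10], [0, 0, 0, 0, 0, 0.114, 10], [0, 0, 0, 0, 0, 0.114, 10], [0, 0, 0, 0, 0, 0.114, 10], [0, 0, 0, 0, 0, 0.114, 10], [0, 0, 0, 0, 0, 0.114, 10], [0, 0, 0, 0, 0, 0.114, 10], [0, 0, 0, 0, 0, 0.114, 10], [0, 0, 0, 0, 0, 0.114, 10]]])

```text
time_s: 23.97
ee_pos: [0.4204, -0.4326, 0.1143]
eef_rot: [-3.142, 0.0, 1.869]
force: [0.3, 0.5, -1.5]
grip_width: 0.0194
grip_force: 19.9
```

Request:
carry_out(plan=[[[0, 0, 0, 0, 0, 0.114, 10], [0, 0, 0, 0, 0, 0.114, 10], [0, 0, 0, 0, 0, 0.114, 10], [0, 0, 0, 0, 0, 0.114, 10], [0, 0, 0, 0, 0, 0, 10], [0, 0, 0, 0, 0, 0, 10]]])

```text
time_s: 24.47
ee_pos: [0.4204, -0.4327, 0.1142]
eef_rot: [3.141, 0.0, 1.422]
force: [-0.4, -0.7, -0.1]
grip_width: 0.0193
grip_force: 19.9
```

Run:
```python
from mv import *
BB=np.array([.588,-.0517,.014])
p,r,o=st();print(p,o['eef_rot'],o['qpos'],o['force'],o['grip_width'])
q=down(1.426);b=R.from_euler('z',YAW); t=BB+b.apply([.001,-.005,0])
a=np.array([.44,t[1],.112]); go(a,q); h=np.array([t[0],t[1],.08]); go(h,q,a,q)
print(t, bayc(p))
```

```text
[ 0.4204 -0.4327  0.1142] [3.1414 0.0004 1.4225] [-0.8603  0.5015  1.4603 -0.0002  1.1794 -0.7119] [-0.4009 -0.7212 -0.0551] 0.019267301496988833
rot [ 0.0002  0.0004 -0.0035] n>= 0.028597059408233517 | shift [374.7 -34.9   2.2] n>= 9.025757452829424
rot [0. 0. 0.] n>= 0.0 | shift [ 21.4 146.7  32. ] n>= 3.6374333020606135
[ 0.5883 -0.0568  0.014 ] [ 0.0324 -0.3711  0.1002]
```

Request:
carry_out(plan=[[[10, -1, 0, 0, 0, 0, 10], [24, -2.2, 0, 0, 0, 0, 10], [34, -3.2, 0, 0, 0, 0, 10], [38, -3.5, 0, 0, 0, 0, 10], [38, -3.5, 0, 0, 0, 0, 10], [38, -3.5, 0, 0, 0, 0, 10], [38, -3.5, 0, 0, 0, 0, 10], [38, -3.5, 0, 0, 0, 0, 10], [38, -3.5, 0, 0, 0, 0, 10], [34, -3.2, 0, 0, 0, 0, 10], [26, -2.4, 0, 0, 0, 0, 10], [14, -1.3, 0, 0, 0, 0, 10], [4.7, -0.6, 0, 0, 0, 0, 10], [3, 20, 4, 0, 0, 0, 10], [5, 34, 8, 0, 0, 0, 10], [5, 36, 8, 0, 0, 0, 10], [5, 34, 8, 0, 0, 0, 10], [3.4, 22.7, 4, 0, 0, 0, 10], [0, 0, 0, 0, 0, 0, 10], [0, 0, 0, 0, 0, 0, 10]]])

```text
time_s: 26.13
ee_pos: [0.5907, -0.0584, 0.0807]
eef_rot: [-3.14, 0.0, 1.42]
force: [-1.5, 0.2, -1.6]
grip_width: 0.0193
grip_force: 19.9
```

Run:
```python
from mv import *
BB=np.array([.588,-.0517,.014])
p,r,o=st();print(p,o['eef_rot'],o['force'])
t=BB+R.from_euler('z',YAW).apply([.001,-.005,0]); go([t[0],t[1],.05],down(1.426))
c=snap('scene');t=snap('top')
f=lambda x,s:cv2.cvtColor(cv2.resize(x,s,interpolation=cv2.INTER_CUBIC),cv2.COLOR_RGB2BGR)
cv2.imwrite('pics/b1.png',np.hstack([f(c['pixels'][235:335,230:360],(520,400)),f(t['pixels'][205:305,250:320],(280,400))]))
```

```text
[ 0.5907 -0.0584  0.0807] [-3.14    0.0003  1.4203] [-1.547   0.2227 -1.6013]
rot [-0.0016  0.0003 -0.0057] n>= 0.04779869437505209 | shift [ 1.3 -2.6 30.7] n>= 0.7392548829264082
```

View pics/b1.png

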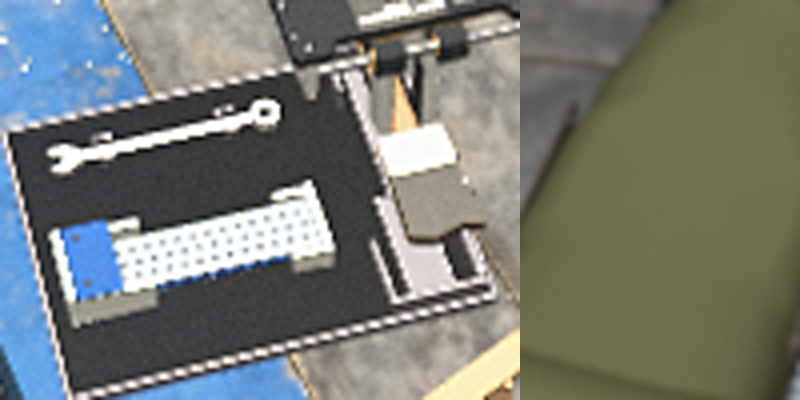

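The plate lies flat in its bay, grit up, between the lip and the wall. The held brush has its ferrule at (380,140)-(458,175) and its bristle tip at about (445,235) in the scene crop. I'll check its pose in the hand numerically.

Run:
```python
from mv import *
c=load('scene'); p,r,o=st(); print(p,o['eef_rot'])
BB=np.array([.588,-.0517,.014])
f=lambda P:R.from_euler('z',-YAW).apply(P-BB)*1e3
im=c['pixels'][262:285,322:350].astype(int)
m=(c['pixels'].min(2)>215).astype(np.uint8); m[:, :322]=0;m[:262]=0;m[285:]=0;m[:,350:]=0
cn=max(cv2.findContours(m,0,2)[0],key=cv2.contourArea); print(cv2.minAreaRect(cn)); 
b=cv2.boxPoints(cv2.minAreaRect(cn)); print('ferr corners',f(onz(c,b,.0915))); print('cent',f(onz(c,[b.mean(0)],.0915)))
k=lambda *q:np.array(q,float)/4+[229.6,234.6]
print('picked',f(onz(c,k((380,140),(443,122),(460,158),(390,178)),.0915)))
print('tips',f(onz(c,k((483,225),(412,240)),.088)))
print('tcp',f(p))
```

```text
[ 0.5901 -0.0583  0.0817] [-3.141   0.0003  1.4195]
((332.5736083984375, 272.0304260253906), (11.542021751403809, 20.661643981933594), 85.91438293457031)
ferr corners [[-22.8103 -11.4582  77.5   ]
 [ 34.4653 -22.933   77.5   ]
 [ 23.5846 -61.6775  77.5   ]
 [-32.6917 -50.2864  77.5   ]]
cent [[  0.5518 -36.7457  77.5   ]]
picked [[-18.1975 -22.3377  77.5   ]
 [ 29.242  -19.7653  77.5   ]
 [ 30.4008 -53.0745  77.5   ]
 [-21.5873 -55.6288  77.5   ]]
tips [[  27.8814 -108.8672   74.    ]
 [ -22.3551 -106.8443   74.    ]]
tcp [ 3.0113 -6.2597 67.675 ]
```

Request:
carry_out(plan=[[[1.2, -2, 6, 0, 0, -0.006, 10], [0, 0, 10, 0, 0, 0, 10], [0, 0, 12, 0, 0, 0, 10], [0, 0, 10, 0, 0, 0, 10], [0, 0, 5, 0, 0, 0, 10], [0, 0, 0, 0, 0, 0, 10], [0, 0, 0, 0, 0, 0, 10], [0, 0, 0, 0, 0, 0, 10]]])

```text
time_s: 26.9
ee_pos: [0.5893, -0.0566, 0.039]
eef_rot: [3.141, 0.0, 1.425]
force: [-0.8, -0.2, -0.9]
grip_width: 0.0195
grip_force: 19.9
```

Run:
```python
from mv import *
p,r,o=st(); BB=np.array([.588,-.0517,.014]); print(p,o['eef_rot'],o['force'],o['moment'],R.from_euler('z',-YAW).apply(p-BB)*1e3)
```

```text
[ 0.5893 -0.0566  0.039 ] [3.1411 0.0002 1.4249] [-0.8452 -0.2274 -0.8837] [-0.012  -0.0772  0.0266] [ 2.0091 -4.6212 24.9743]
```

Request:
carry_out(plan=[[[0, 0, 2, 0, 0, 0, 10], [0, 0, 2, 0, 0, 0, 10], [0, 0, 2, 0, 0, 0, 10], [0, 0, 2, 0, 0, 0, 10], [0, 0, 2, 0, 0, 0, 10], [0, 0, 0, 0, 0, 0, 10], [0, 0, 0, 0, 0, 0, 10]]])

```text
time_s: 27.48
ee_pos: [0.5891, -0.0565, 0.0286]
eef_rot: [-3.141, 0.0, 1.425]
force: [-0.6, 1.0, -0.1]
grip_width: 0.0193
grip_force: 19.9
```

Request:
carry_out(plan=[[[0, 0, 2, 0, 0, 0, 10], [0, 0, 2, 0, 0, 0, 10], [0, 0, 2, 0, 0, 0, 10], [0, 0, 2, 0, 0, 0, 10], [0, 0, 1, 0, 0, 0, 10], [0, 0, 0, 0, 0, 0, 10], [0, 0, 0, 0, 0, 0, 10]]])

```text
time_s: 28.07
ee_pos: [0.589, -0.0565, 0.0195]
eef_rot: [-3.141, 0.0, 1.425]
force: [-0.6, 0.2, -0.5]
grip_width: 0.0193
grip_force: 20.0
```

Request:
carry_out(plan=[[[0, 0, 0.8, 0, 0, 0, 10], [0, 0, 0.8, 0, 0, 0, 10], [0, 0, 0, 0, 0, 0, 10], [0, 0, 0, 0, 0, 0, 10]]])

```text
time_s: 28.4
ee_pos: [0.589, -0.0566, 0.018]
eef_rot: [-3.141, 0.0, 1.425]
force: [-0.7, -0.3, -0.8]
grip_width: 0.0192
grip_force: 20.0
```

Request:
carry_out(plan=[[[0, 0, 0.7, 0, 0, 0, 10], [0, 0, 0, 0, 0, 0, 10], [0, 0, 0, 0, 0, 0, 22], [0, 0, 0, 0, 0, 0, 26], [0, 0, 0, 0, 0, 0, 32], [0, 0, 0, 0, 0, 0, 38], [0, 0, 0, 0, 0, 0, 38], [0, 0, 0, 0, 0, 0, 38]]])

```text
time_s: 29.07
ee_pos: [0.5891, -0.0565, 0.0173]
eef_rot: [-3.141, 0.0, 1.425]
force: [0.2, -0.4, 0.0]
grip_width: 0.038
grip_force: 0.0
```

Request:
carry_out(plan=[[[0, 0, -4, 0, 0, 0, 38], [0, 0, -12, 0, 0, 0, 38], [0, 0, -25, 0, 0, 0, 38], [0, 0, -30, 0, 0, 0, 38], [0, 0, -30, 0, 0, 0, 38], [0, -25, -10, 0, 0, 0, 38], [0, -40, 0, 0, 0, 0, 38], [0, -40, 0, 0, 0, 0, 38], [0, -40, 0, 0, 0, 0, 38], [0, -25, 0, 0, 0, 0, 38], [-20, 0, 0, 0, 0, 0, 38], [-35, 0, 0, 0, 0, 0, 38], [-35, 0, 0, 0, 0, 0, 38], [-35, 0, 0, 0, 0, 0, 38], [-35, 0, 0, 0, 0, 0, 38], [-35, 0, 0, 0, 0, 0, 38], [-35, 0, 0, 0, 0, 0, 38], [-20, 0, 0, 0, 0, 0, 38], [0, 0, 0, 0, 0, 0, 38]]])

```text
time_s: 30.65
ee_pos: [0.3839, -0.2823, 0.1294]
eef_rot: [3.141, 0.001, 1.422]
force: [1.1, 0.0, -0.2]
grip_width: 0.0378
grip_force: 0.0
```

Run:
```python
from mv import *
c=snap('scene');t=snap('top')
BB=np.array([.589,-.0517,.014]); b=R.from_euler('z',YAW)
f=lambda P:b.inv().apply(P-BB)*1e3
# colours along compartment axis, per local position (brush top z .029)
for n,cam in (('scene',c),('top',t)):
    px=cam['pixels']
    for ax,pts in (('y',[[0,y,.0145] for y in np.arange(-.118,.124,.008)]),('x@-36',[[x,-.036,.0145] for x in np.arange(-.036,.038,.006)]),('x@-90',[[x,-.09,.0145] for x in np.arange(-.036,.038,.006)]),('x@95',[[x,.095,.0145] for x in np.arange(-.024,.025,.004)])):
        uv=proj(cam,BB+b.apply(np.array(pts)))
        v=cv2.remap(px,uv[:,0].astype(np.float32)[None],uv[:,1].astype(np.float32)[None],1)[0]
        print(n,ax,[f'{int(1e3*(p[1] if ax=="y" else p[0]))}:{k[0]},{k[2]}' for p,k in zip(pts,v)])
```

```text
scene y ['-118:70,64', '-109:142,124', '-101:155,131', '-93:155,135', '-85:154,134', '-77:154,134', '-69:154,133', '-61:154,134', '-53:170,141', '-45:251,250', '-37:248,245', '-29:250,247', '-21:251,254', '-13:244,155', '-5:242,158', '2:239,154', '10:238,153', '18:236,150', '26:236,147', '34:239,154', '42:238,151', '50:240,154', '58:238,155', '66:237,151', '74:241,156', '82:242,160', '90:240,156', '98:244,161', '106:214,130', '114:149,144', '122:124,111']
scene x@-36 ['-36:61,56', '-30:53,47', '-24:239,224', '-18:250,248', '-12:249,246', '-6:247,245', '0:248,245', '5:248,245', '11:249,247', '17:251,249', '23:227,210', '29:88,83', '35:193,170']
scene x@-90 ['-36:88,87', '-30:91,87', '-24:103,92', '-18:161,138', '-12:154,136', '-6:159,139', '0:150,131', '5:153,133', '11:156,136', '17:156,134', '23:140,120', '29:212,200', '35:135,107']
scene x@95 ['-24:54,54', '-20:122,113', '-16:190,182', '-12:133,74', '-8:242,144', '-4:244,161', '0:243,160', '4:246,153', '8:151,86', '12:94,92', '16:191,180', '19:81,75', '24:51,45']
top y ['-118:129,129', '-109:155,152', '-101:111,102', '-93:108,102', 
[... 254 characters left out ...]
,108', '58:166,106', '66:168,108', '74:170,109', '82:172,112', '90:169,110', '98:173,113', '106:159,105', '114:127,130', '122:94,92']
top x@-36 ['-36:58,58', '-30:66,64', '-24:146,139', '-18:182,185', '-12:180,184', '-6:179,184', '0:180,184', '5:179,184', '11:179,184', '17:181,185', '23:164,167', '29:105,104', '35:120,117']
top x@-90 ['-36:124,124', '-30:88,84', '-24:96,85', '-18:110,103', '-12:110,103', '-6:112,106', '0:108,101', '5:108,101', '11:109,102', '17:109,102', '23:105,99', '29:136,136', '35:117,110']
top x@95 ['-24:56,56', '-20:93,93', '-16:128,128', '-12:124,101', '-8:154,93', '-4:171,109', '0:171,111', '4:168,107', '8:146,90', '12:104,86', '16:121,122', '19:108,110', '24:62,64']
```

```bash
python3 -c "
from h import *
print(ctrl.hand_in())"
```

```text
the job is handed in; nothing more can be done
None
```

I put the plate and then the brush in the tray and handed the job in after about 31 s: the plate is flat, grit up, between the blue lip and the end wall, and the brush is in the cross compartment with its bristles in the wide end. I confirmed the plate by eye before the brush went in, and the brush's final position only from pixel colours in both cameras; I had no contact with the spanner or anything else.

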